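Flip the kickstand down and hold the bike frame stub upright

TASK

The blue bicycle frame stub leans over on the rubber bumpers of its stand with its kickstand folded up. First flip the kickstand down past its spring's centre so that it snaps fully down; then raise the frame until it stands upright, and finish while still holding it there with the gripper, because it tips back over if let go. Leave the jar, the tape and the glue can where they stand.

Things in the scene. Friction and masses are not known exactly. Their poses are not given: they have to be found in the camera images.
- rig_base: Fixed stand: dark steel plate 200 (x) x 150 (y) x 12 mm, two grey ears carrying the frame's tipping hinge, two rubber-topped bumper posts 110 mm tall at x +-70, y -52 mm. Origin: centre of the plate's underside, on the table; x along the hinge, y towards the kickstand side, z up. The hinge axis is the line y = 0, z = 45 mm.
- frame_stub: Blue tube frame 165 mm wide (x), 255 mm tall, 0.7 to 1.1 kg; turns only about its x, the hinge. Origin on the hinge axis; z up along its two upright tubes (25 mm, x +-70 mm), y to the kickstand side. Starts leaning 0.40 rad to -y on the bumpers; goes to 0.12 rad past upright. A drum (80 mm, z 120, y -20 to -76 mm) always tips it back: 1 to 5 N at the top tube raises and holds it.
- frame_grip (a point): Middle of the black rubber grip on the frame's top tube (frame x 0, y 0, z 200 mm). The grip is a round bar of 30 mm diameter and 84 mm length along the frame's x, free below for 60 mm; it can be pinched from above. Axes as the frame's.
- kick_pivot (a point): Kickstand's pivot on the frame (frame x -45, y +60, z 120 mm). Axes as the frame's; the kickstand turns about y. Its small spring strut lies beside the pivot, between kickstand and frame, within 60 mm above and towards -x.
- kickstand (a joint): Kickstand angle: 0 = folded, leg along the frame's +x; grows as its tip swings towards the frame's -z; 1.7 = fully down, at its stop. A spring holds it at either end: below 0.85 it pushes back to 0 with up to 0.2 N m (2 to 3 N at the pad), beyond it snaps down by itself. Leg: 13 mm round steel bar with a rubber foot, 137 mm from pivot to end, 60 mm out from the frame's middle plane.
- kick_pad (a point): Middle of the upper face of the orange foot pad on the kickstand's leg (34 mm along the leg, 36 mm across, 8 mm thick), 92 mm from the pivot and 20 mm further out (+y) than the leg's middle line. Press here, against its z. x along the leg to the foot, y outwards, z out of the pressed face (turns with the leg).
- jar_orange2: Turquoise jar with orange lid, 54 mm diameter, 70 mm tall, loose; origin at its underside. Leave alone.
- tape_black2: Roll of black tape, 58 mm diameter, 19 mm tall, loose; origin at its underside. Leave alone.
- glue_can2: Cream glue can with red cap, 36 x 62 x 100 mm tall, loose; origin at its underside. Leave alone.

How it is judged (in metres and radians):
On the way, in this order (a step that is already met when the one before it is completed fails the run):
1. the kickstand is flipped fully down (value of joint kickstand above 1.5 rad), for 0.2 s.
2. the frame stands upright, held by the gripper (angle between frame_stub's own z axis and vertical below 0.09 rad and contact force between the fingers and frame_stub above 0.5 N), for 0.2 s.
At the end, for the whole second after the job is handed in: The kickstand is down (joint above 1.5 rad), the frame is upright within 0.09 rad (5 degrees) and at rest, and the gripper's fingers still hold it (contact over 0.5 N) (all of step 2 and value of joint kickstand above 1.5 rad and angular speed of frame_stub below 0.15 rad/s); the arm keeps its last pose, push and grip.
It fails at once if the orange-lidded turquoise jar is moved more than 25 mm or tipped (distance of jar_orange2 from where it was at the start of the episode above 0.025 m or angle between jar_orange2's own z axis and vertical above 0.5 rad).
It fails at once if the roll of black tape is moved more than 25 mm or tipped (distance of tape_black2 from where it was at the start of the episode above 0.025 m or angle between tape_black2's own z axis and vertical above 0.5 rad).
It fails at once if the cream glue can is moved more than 25 mm or tipped (distance of glue_can2 from where it was at the start of the episode above 0.025 m or angle between glue_can2's own z axis and vertical above 0.5 rad).
It also fails if it takes over 48 s, if anything falls off the work surface, if the arm or the gripper's body presses on something with over 40 N, if the wrist force passes 120 N, or if a joint passes its speed limit or range.

ROBOT

A 6-joint arm with a two-finger parallel gripper is mounted at the origin on a cart in front of the work surface, level with it; the furniture and walls round the work are solid. World frame = base frame: x ahead of the robot, y to its left, z up, the work surface at z = 0. Lengths are in m, angles in degrees, forces in N, time in s.
With the tool pointing down it reaches from about 0.25 to 0.725 m from the base axis. Payload 9.7 kg.
Tool frame: the origin (TCP) lies at the very end of the fingers, on their centre line; the grasp point (between the pads) lies 19 mm behind it; z points along the fingers, y is the line along which they close (so a half turn about z gives the same grasp; the last joint's range is limited). The gripper opens to 85 mm and grips with 20 to 120 N. Pads are 22 mm wide; open, the fingers measure 114 mm over their backs; the gripper's body (76 mm by 85 mm) begins 54 mm behind the grasp point. The pads swing forward as they close: fully open they stand 13 mm farther back than shut.
Start: joints at [-64.458, 4.979, 10.078, 95.1, 0, 90], TCP at [0.237, -0.496, 0.231] pointing down, gripper open.
Joint ranges: [-179.16, 179.16], [-48.56, 103.87], [-65.8, 70.77], [-126.05, 130.52], [-82.76, 87.17], [-180, 180]. Speed limits (degrees/s): [127.2, 127.2, 147.25, 180, 180, 180].

INTERFACE

Orientations are given as [roll, pitch, yaw] about the fixed x, y, z axes, in that order (R = Rz(yaw) Ry(pitch) Rx(roll)).
In Python, from workcell import bot gives the robot as it stands.
- The arm moves only by the tool arm_command, never from a script. Its argument "series" is a list of rows, each a list of 4 numbers: the shift along the tool's x, y, z in m, then the turn about the tool's z in rad. A call has exactly 5 rows; each row is the pose to reach, as a shift and turn from the pose commanded when the call began, along the tool's axes at that moment; what a row does not reach only later rows make up. A row lasts 1/10 s, in which the tool goes at most 50 mm and 8.59 degrees, less where a joint would pass 70% of its speed; a pose out of reach is approached as far as the arm can. A call with a gripper value outside its range is refused whole. "hand" is the finger opening in m, from 0 to 0.0854, set as the call begins (left out, the last holds). The fingers move at their own pace and stop on an object; "grip_force" is the grip in N (left out, the last holds). Time passes only in rows, so rows that repeat a pose let the fingers close, or fill a call up. It gives the time, the measured TCP pose, the force, the opening and the grip force at its end, in the units of the state.
- bot.get_obs(): the state, without advancing time (a new reading comes with each control period).
- bot.camera(name): name is "side" or "top" or "wrist"; returns a dict with "color" (480x640x3 uint8, blue, green, red), "camera_matrix" (3x3 intrinsics, pixels), "xyz" and "orientation" of the camera in the world; the wrist camera has in their place "T_tool_cam" (4x4, takes a point from camera to tool coordinates, whose origin is the TCP and whose axes are the flange's). Camera axes: x right, y up, looking along -z (the intrinsics and any distortion apply to the point x, -y, -z); pixel columns grow to the right and rows downward; lengths in m; the calibration is good to about 2 mm. The wrist camera is an equidistant fisheye: a pixel r from the principal point sees the ray r / f radians off the axis. A picture is of the moment at which its call begins: read the wrist's pose just before it. There is no depth.
- bot.job_done(): hands the job in; it is judged then, once.
Trained networks look in the newest picture that a camera, given by its name, has taken for a name from the list of things; names that differ only in an ending like _2 or _b are one class to them, and where a whole thing is asked for, a point or a joint stands for the part that bears it (a point fixed in the world has none). Each returns a list of dicts, best first, with "confidence" (0 to 1); they miss things now and then, are a little off and sometimes report something else, mostly with a low value. They report only what shows in the picture. A call takes as long as a camera call.
- bot.find_in(camera, target): "location" ([column, row] in pixels, amid what is visible of it).
- bot.mark_of(camera, target): "location" ([column, row] in pixels: a listed point, or the origin of a listed thing).
The state is a dict: "time": time; "q": joint angles; "qd": joint speeds; "joint_efforts": joint torques, N m; "ee_pos": TCP position; "tcp_rot": TCP orientation; "wrist_force": force on the tool from outside, world axes, zero at the start; "torque": the same for the moment, N m; "opening": finger opening in m; "grasp_force": force on a finger pad.
Only numpy, scipy, OpenCV 4.12 (cv2) and the standard library are available. Lean on these libraries where they do the work, as an engineer would, in place of code of your own. Each camera call takes 0.05 s, during which the arm holds its last target. There are 200 camera calls.

## Working session

There is one attempt and no reset: what is moved stays moved. The work goes in short steps, Python scripts to look and compute and a tool call to move; the robot and the scene stay as the last step left them, time stands still between calls to the robot, and variables do not carry over. Pictures are saved under pics/ and viewed, at most 10 in all, crops included, and the job is handed in when it is done.

Besides the shell and the picture viewer there is one more tool, called after "Emit:" as a command line: name --pt "numbers of a row" for each row, then --argument value for the rest. arm_command: Moves the arm, as the interface text tells. Its arguments: {"type":"object","properties":{"series":{"type":"array"},"hand":{"type":"number"},"grip_force":{"type":"number"}},"required":["series"]}

```bash
mkdir -p pics
cat > h.py <<'E'
import numpy as np,cv2
from scipy.spatial.transform import Rotation as R
from workcell import bot
names=["rig_base","frame_stub","frame_grip","kick_pivot","kick_pad","jar_orange2","tape_black2","glue_can2"]
def rotm(o):
    o=np.array(o,float)
    if o.shape==(3,3): return o
    return R.from_euler('xyz',o,degrees=True).as_matrix()
def proj(c,P):
    p=(np.atleast_2d(P)-np.array(c["xyz"]))@rotm(c["orientation"])
    K=np.array(c["camera_matrix"]); return np.c_[K[0,0]*p[:,0]/-p[:,2]+K[0,2],K[1,1]*-p[:,1]/-p[:,2]+K[1,2]]
def ray(c,uv):
    K=np.array(c["camera_matrix"]); d=np.array([(uv[0]-K[0,2])/K[0,0],-(uv[1]-K[1,2])/K[1,1],-1])
    return np.array(c["xyz"]),rotm(c["orientation"])@d
E
python3 - <<'E'
from h import *
o=bot.get_obs();print(o)
for n in ["side","top"]:
    c=bot.camera(n);cv2.imwrite(f"pics/{n}0.png",c["color"])
    print(n,{k:v for k,v in c.items() if k!="color"})
    for t in names:
        print(t,[(np.round(d["location"],1).tolist(),round(d["confidence"],2)) for d in bot.mark_of(n,t)[:2]])
E
```

```text
{'time': 0.0, 'q': array([-6.44571057e+01,  5.00932706e+00,  1.00344542e+01,  9.51001193e+01,
       -6.48971925e-04,  8.99998723e+01]), 'qd': array([ 0.01567061, -0.15138656, -0.08884496, -0.08726773,  0.0741134 ,
        0.11069252]), 'joint_efforts': array([-2.63185511e-04, -5.20396757e+01,  4.64796853e+01,  1.66086538e-02,
       -3.30932960e-05, -1.36614381e-05]), 'ee_pos': array([ 0.23704809, -0.49603314,  0.23060009]), 'tcp_rot': array([-1.79925008e+02,  6.48804283e-04,  2.55430228e+01]), 'wrist_force': array([0.2044654 , 0.62363876, 0.30495196]), 'torque': array([ 0.01909893, -0.02868917,  0.01207876]), 'grasp_force': 0.0, 'opening': 0.08536410885614744}
side {'camera_matrix': array([[548.00747623,   0.        , 317.78867241],
       [  0.        , 548.00747623, 248.86827519],
       [  0.        ,   0.        ,   1.        ]]), 'xyz': array([0.58813628, 0.95821582, 0.65214039]), 'orientation': array([ 56.1050513 ,   0.90741904, 175.97303442])}
rig_base [([351.0, 326.0], 0.96)]
frame_stub [([346.0, 309.1], 0.64)]
frame_grip [([343.7, 192.2], 0.77)]
kick_pivot [([378.8, 241.2], 0.84)]
kick_pad [([322.2, 246.4], 0.65)]
jar_orange2 [([252.2, 315.4], 0.65), ([343.1, 190.7], 0.6)]
tape_black2 [([287.5, 390.3], 0.66)]
glue_can2 [([241.2, 364.3], 0.63)]
top {'camera_matrix': array([[496.47194912,   0.        , 314.88109015],
       [  0.        , 496.47194912, 240.31194157],
       [  0.        ,   0.        ,   1.        ]]), 'xyz': array([0.50231866, 0.23713945, 1.01034974]), 'orientation': array([  3.45441794,   2.46285107, -89.50930289])}
rig_base [([331.1, 273.0], 0.67), ([356.6, 186.8], 0.54)]
frame_stub [([331.3, 275.1], 0.92)]
frame_grip [([381.7, 275.4], 0.9)]
kick_pivot [([329.8, 298.1], 0.91)]
kick_pad [([316.4, 242.3], 0.69), ([382.6, 273.1], 0.21)]
jar_orange2 [([354.2, 187.0], 0.93)]
tape_black2 [([268.1, 224.4], 0.91)]
glue_can2 [([300.2, 181.5], 0.84)]
```

View pics/side0.png

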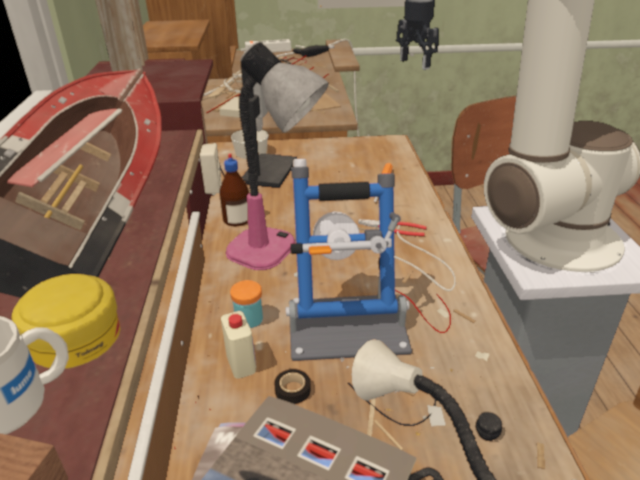

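View pics/top0.png

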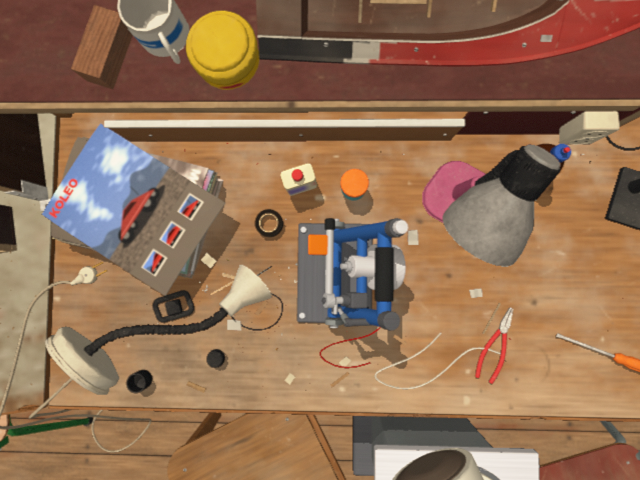

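The side view shows the frame at columns 290–410, rows 160–350, with the pad near (319,249). The top view has the grip at (384,274) and the pad at (317,244), with the jar, can and tape on the far and left sides. Next I fit the rig pose.

```bash
cat >> h.py <<'E'
def pts(p,lean=0.40,k=0.0):
    x,y,yaw=p; B=R.from_euler('z',yaw); F=B*R.from_euler('x',lean)
    o=np.array([x,y,0]); h=o+[0,0,.045]
    piv=np.array([-.045,.06,.12]); K=R.from_euler('y',k)  # leg +x -> -z
    f=lambda v:h+F.apply(v)
    # pad normal/out local: centre 92mm along, +20 y, upper face z
    return dict(rig_base=o,frame_stub=h,frame_grip=f([0,0,.2]),kick_pivot=f(piv),
      kick_pad=f(piv+K.apply([.092,.02,PADZ])),leg_end=f(piv+K.apply([.137,0,0]))),F,K
PADZ=0.0065
E
python3 - <<'E'
from h import *
from scipy.optimize import least_squares
M={"side":dict(rig_base=(351,326),frame_grip=(343.7,192.2),kick_pivot=(378.8,241.2),kick_pad=(322.2,246.4)),
"top":dict(rig_base=(331.1,273),frame_stub=(331.3,275.1),frame_grip=(381.7,275.4),kick_pivot=(329.8,298.1),kick_pad=(316.4,242.3))}
C={n:bot.camera(n) for n in M}
def res(p,lean=.4):
    P=pts(p[:3],p[3])[0]
    return np.concatenate([(proj(C[n],P[t])[0]-M[n][t]) for n in M for t in M[n]]+[[(p[3]-.4)*200]])
s=least_squares(res,[.45,.2,0,.4],loss='soft_l1',f_scale=3);print(s.x,np.round(res(s.x)[:-1].reshape(-1,2),1))
P,F,K=pts(s.x[:3],s.x[3])
for k,v in P.items():print(k,v.round(4))
for k in (.4,.8,.9,1.,1.2):print(k,pts(s.x[:3],s.x[3],k)[0]["kick_pad"].round(4))
for n,t,h in (("top","jar_orange2",.0),("top","glue_can2",0),("top","tape_black2",0)):
    o,d=ray(C[n],bot.mark_of(n,t)[0]["location"]);print(t,(o+d*(h-o[2])/d[2]).round(3))
for n in M:
    im=C[n]["color"].copy()
    for v in P.values(): cv2.circle(im,tuple(int(round(a)) for a in proj(C[n],v)[0]),2,(0,255,0),-1)
    cv2.imwrite(f"pics/fit_{n}.png",cv2.resize(im[140:380,200:500] ,None,fx=1.3,fy=2*.65*1,interpolation=cv2.INTER_CUBIC))
a=cv2.imread("pics/fit_side.png");b=cv2.imread("pics/fit_top.png");cv2.imwrite("pics/fit.png",np.hstack([a,b]))
print(a.shape)
E
```

```text
[0.4951208  0.24393526 0.02343286 0.40302215] [[-3.   2.6]
 [-0.3 -0.6]
 [ 0.2  3. ]
 [-0.9 -0.1]
 [ 1.8  0.8]
 [ 1.4 -1.1]
 [ 0.4 -1.3]
 [-2.1  3.6]
 [ 0.7  4. ]]
rig_base [0.4951 0.2439 0.    ]
frame_stub [0.4951 0.2439 0.045 ]
frame_grip [0.497  0.1655 0.229 ]
kick_pivot [0.4499 0.251  0.1789]
kick_pad [0.5415 0.269  0.1927]
leg_end [0.5869 0.2542 0.1789]
0.4 [0.5365 0.2831 0.1593]
0.8 [0.5177 0.2951 0.1302]
0.9 [0.5111 0.2975 0.1242]
1.0 [0.504  0.2997 0.1188]
1.2 [0.4881 0.303  0.1101]
jar_orange2 [0.676 0.208 0.   ]
glue_can2 [0.683 0.315 0.   ]
tape_black2 [0.594 0.371 0.   ]
(312, 390, 3)
```

View pics/fit.png

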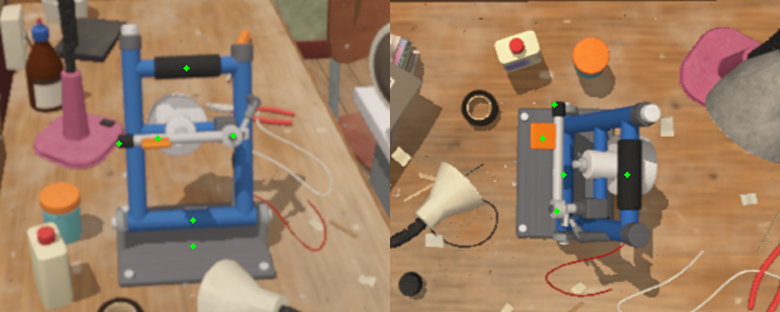

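Overlay points land on the grip, pivot, pad and leg end in both views, so the fit is good. I'll check the wrist camera mount and the lamp clearance, then start moving.

Run:
```python
from h import *
C={n:bot.camera(n) for n in("side","top")}
print(np.round(bot.camera("wrist")["T_tool_cam"],3))
def tri(a,b):
    o1,d1=ray(C["side"],a);o2,d2=ray(C["top"],b);s=np.linalg.lstsq(np.c_[d1,-d2],o2-o1,rcond=None)[0]
    return ((o1+s[0]*d1+o2+s[1]*d2)/2).round(3),np.linalg.norm(o1+s[0]*d1-o2-s[1]*d2).round(3)
print("shade",tri((290,128),(503,263)),tri((258,50),(545,155)),"cone",tri((357,390),(270,285)),tri((365,350),(240,268)))
```

```text
[[ 0.     0.951  0.31   0.079]
 [ 1.     0.    -0.001  0.   ]
 [-0.001  0.31  -0.951 -0.142]
 [ 0.     0.     0.     1.   ]]
shade (array([ 0.546, -0.007,  0.273]), np.float64(0.063)) (array([ 0.633, -0.009,  0.417]), np.float64(0.015)) cone (array([ 0.483,  0.372, -0.014]), np.float64(0.025)) (array([0.499, 0.413, 0.114]), np.float64(0.012))
```

Emit:
arm_command --pt "0 0 -0.03 0.1" --pt "0 -0.03 -0.06 0.2" --pt "0 -0.06 -0.1 0.3" --pt "0 -0.09 -0.12 0.4" --pt "0 -0.12 -0.14 0.42" --hand 0

```text
time: 1.8
ee_pos: [0.1849, -0.387, 0.3727]
tcp_rot: [179.9, -0.0, 1.3]
wrist_force: [1.3, -1.1, -1.2]
opening: 0.012
grasp_force: 0.0
```

Emit:
arm_command --pt "0.03 -0.04 0 0" --pt "0.055 -0.08 0 0" --pt "0.075 -0.12 0 0" --pt "0.09 -0.16 0 0" --pt "0.1 -0.2 0 0"

```text
time: 2.3
ee_pos: [0.2806, -0.1839, 0.3712]
tcp_rot: [180.0, -0.0, 1.5]
wrist_force: [1.2, -0.3, 0.3]
opening: 0.0001
grasp_force: 0.0
```

Emit:
arm_command --pt "0.01 -0.04 0 0" --pt "0.015 -0.085 0 0" --pt "0.02 -0.13 0 0" --pt "0.02 -0.175 0 0" --pt "0.02 -0.22 0 0"

```text
time: 2.8
ee_pos: [0.2946, 0.0185, 0.3716]
tcp_rot: [-179.2, -0.0, 2.8]
wrist_force: [-0.2, -1.4, -0.0]
opening: 0.0003
grasp_force: 0.0
```

Emit:
arm_command --pt "0 -0.045 0 0" --pt "0 -0.09 0 0" --pt "0 -0.135 0 0" --pt "0.02 -0.18 0 0" --pt "0.05 -0.22 0 0"

```text
time: 3.3
ee_pos: [0.3172, 0.0403, 0.3737]
tcp_rot: [-177.1, 0.0, 4.7]
wrist_force: [1.1, -0.2, 0.1]
opening: -0.0002
grasp_force: 0.0
```

Run:
```python
from h import *
o=bot.get_obs();print(o["q"].round(1),o["ee_pos"].round(3),o["tcp_rot"].round(1),o["wrist_force"].round(1))
```

```text
[  4.7 -19.3   5.  114.3   2.9 180. ] [0.317 0.04  0.374] [-177.1    0.     4.7] [ 1.1 -0.2  0.1]
```

The last joint is at its limit, so I'll make the half turn the other way, which gives the same grasp.

Emit:
arm_command --pt "0 0 0 -0.14" --pt "0 0 0 -0.28" --pt "0 0 0 -0.42" --pt "0 0 0 -0.56" --pt "0 0 0 -0.7"

```text
time: 3.8
ee_pos: [0.3175, 0.0404, 0.3732]
tcp_rot: [-177.8, -1.8, 45.2]
wrist_force: [-0.2, -0.1, -0.9]
opening: 0.0003
grasp_force: 0.0
```

Emit:
arm_command --pt "0 0 0 -0.14" --pt "0 0 0 -0.28" --pt "0 0 0 -0.42" --pt "0 0 0 -0.56" --pt "0 0 0 -0.7"

```text
time: 4.3
ee_pos: [0.3175, 0.0404, 0.3732]
tcp_rot: [-179.4, -2.8, 85.3]
wrist_force: [-0.7, -0.1, -0.1]
opening: -0.0002
grasp_force: 0.0
```

Emit:
arm_command --pt "0 0 0 -0.14" --pt "0 0 0 -0.28" --pt "0 0 0 -0.42" --pt "0 0 0 -0.56" --pt "0 0 0 -0.7"

```text
time: 4.8
ee_pos: [0.3175, 0.0404, 0.3732]
tcp_rot: [178.6, -2.5, 125.4]
wrist_force: [1.2, 0.3, -0.7]
opening: 0.0001
grasp_force: 0.0
```

Emit:
arm_command --pt "0 0 0 -0.14" --pt "0 0 0 -0.28" --pt "0 0 0 -0.42" --pt "0 0 0 -0.56" --pt "0 0 0 -0.7"

```text
time: 5.3
ee_pos: [0.3175, 0.0404, 0.3732]
tcp_rot: [177.3, -1.0, 165.5]
wrist_force: [0.2, -0.2, 0.6]
opening: -0.0001
grasp_force: 0.0
```

```bash
cat >> h.py <<'E'
BASE=[0.4951,0.2439,0.0234]
def shift(*T):
    o=bot.get_obs();Rt=R.from_euler('xyz',o["tcp_rot"],degrees=True)
    for t in T: print(t,Rt.inv().apply(np.array(t)-o["ee_pos"]).round(3))
    print(o["ee_pos"].round(4),o["tcp_rot"].round(1),"yaw turn",np.deg2rad(o["tcp_rot"][2]-181.3).round(3),o["wrist_force"].round(1),o["time"])
E
python3 - <<'E'
from h import *
shift([.38,.20,.34],[.42,.285,.33])
E
```

```text
[0.38, 0.2, 0.34] [-0.021  0.168  0.041]
[0.42, 0.285, 0.33] [-0.039  0.26   0.055]
[0.3175 0.0404 0.3732] [177.3  -1.  165.5] yaw turn -0.275 [ 0.2 -0.2  0.6] 5.3
```

Emit:
arm_command --pt "-0.005 0.045 0.01 -0.1" --pt "-0.01 0.09 0.02 -0.2" --pt "-0.02 0.135 0.03 -0.275" --pt "-0.025 0.18 0.04 -0.275" --pt "-0.035 0.225 0.05 -0.275"

```text
time: 5.8
ee_pos: [0.4086, 0.2537, 0.3328]
tcp_rot: [177.1, -0.2, -179.0]
wrist_force: [0.5, -1.8, -1.0]
opening: -0.0
grasp_force: 0.0
```

Run:
```python
from h import *
shift([.545,.285,.23],[.549,.273,.205])
```

```text
[0.545, 0.285, 0.23] [-0.137  0.024  0.104]
[0.549, 0.273, 0.205] [-0.141  0.011  0.128]
[0.4086 0.2537 0.3328] [ 177.1   -0.2 -179. ] yaw turn -6.289 [ 0.5 -1.8 -1. ] 5.8
```

Emit:
arm_command --pt "-0.045 0.01 0.02 0" --pt "-0.09 0.02 0.05 0" --pt "-0.135 0.024 0.08 0" --pt "-0.137 0.024 0.095 0" --pt "-0.137 0.024 0.1 0"

```text
time: 6.3
ee_pos: [0.5447, 0.2825, 0.2291]
tcp_rot: [177.3, -0.6, -179.1]
wrist_force: [0.1, -0.2, 0.2]
opening: -0.0003
grasp_force: 0.0
```

Run:
```python
from h import *
cs=[]
for n in("side","top"):
    c=bot.camera(n);cs.append(cv2.resize(c["color"][140:380,200:500],None,fx=1.3,fy=1.3))
    print(n,[d["location"] for d in bot.mark_of(n,"kick_pad")[:1]],proj(c,bot.get_obs()["ee_pos"]))
cv2.imwrite("pics/p1.png",np.hstack(cs))
# contact path: TCP offset so -x finger edge rides the pad centre
T=[]
for k in np.arange(0,1.25,.15):
    p=pts(BASE,.403,k)[0]["kick_pad"]; T.append((p+[.011*min(1,k/.3),.004,0]).round(4).tolist())
shift(*T)
```

```text
side [[323.1, 244.7]] [[320.47742514 228.40530369]]
top [] [[306.90439785 243.87133398]]
[0.5415, 0.273, 0.1927] [ 0.002 -0.012  0.043]
[0.5468, 0.2784, 0.18] [-0.004 -0.008  0.056]
[0.5501, 0.2837, 0.1675] [-0.007 -0.003  0.068]
[0.5458, 0.2888, 0.1553] [-0.003  0.001  0.081]
[0.5396, 0.2935, 0.1439] [0.003 0.006 0.092]
[0.5317, 0.2978, 0.1334] [0.011 0.009 0.103]
[0.5221, 0.3015, 0.1242] [0.02  0.013 0.113]
[0.5112, 0.3046, 0.1163] [0.031 0.016 0.121]
[0.4991, 0.307, 0.11] [0.043 0.018 0.127]
[0.5432 0.2833 0.2359] [ 1.771e+02 -1.000e-01 -1.790e+02] yaw turn -6.288 [-0.  -0.3 -0.6] 6.5
```

View pics/p1.png

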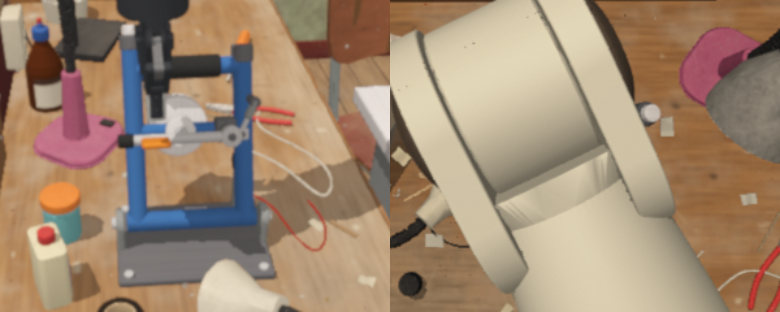

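The closed fingertips hang directly over the orange pad in the side crop (tip about (155,115), pad (157,142)). Next I press down along the pad's arc.

Emit:
arm_command --pt "0.0 -0.01 0.02 0" --pt "0.0 -0.011 0.035 0" --pt "-0.002 -0.01 0.048 0" --pt "-0.004 -0.008 0.056 0" --pt "-0.006 -0.005 0.063 0"

```text
time: 7.0
ee_pos: [0.5492, 0.2821, 0.1718]
tcp_rot: [177.1, -0.2, -178.9]
wrist_force: [-1.2, -0.4, 2.6]
opening: 0.0001
grasp_force: 1.0
```

Run:
```python
from h import *
c=bot.camera("side");cv2.imwrite("pics/p2.png",cv2.resize(c["color"][140:380,220:470],None,fx=2.4,fy=2.4))
T=[]
for k in np.arange(.3,1.3,.15):
    p=pts(BASE,.403,k)[0]["kick_pad"]; T.append((p+[.011*min(1,k/.3),.004,0]).round(4).tolist())
shift(*T)
```

```text
[0.5501, 0.2837, 0.1675] [-0.001  0.001  0.003]
[0.5458, 0.2888, 0.1553] [0.003 0.006 0.015]
[0.5396, 0.2935, 0.1439] [0.009 0.01  0.027]
[0.5317, 0.2978, 0.1334] [0.017 0.014 0.038]
[0.5221, 0.3015, 0.1242] [0.027 0.017 0.047]
[0.5112, 0.3046, 0.1163] [0.037 0.02  0.055]
[0.4991, 0.307, 0.11] [0.049 0.022 0.062]
[0.5492 0.2825 0.1703] [ 177.1   -0.2 -178.9] yaw turn -6.287 [-0.6  0.6  0.7] 7.05
```

View pics/p2.png

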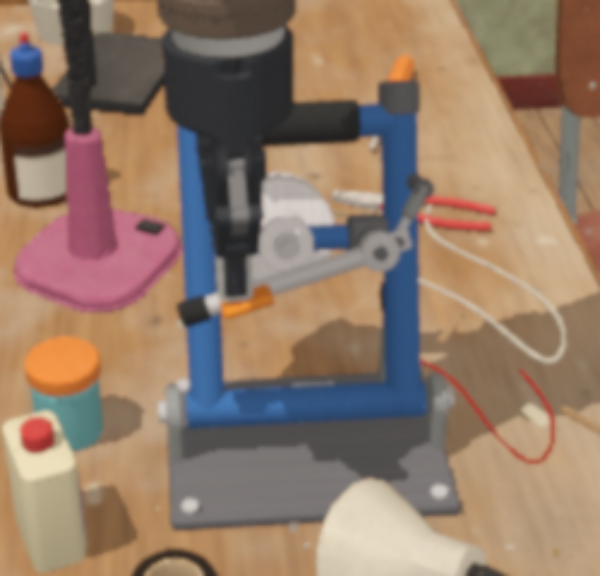

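The leg has swung about 0.3 rad under the finger, which is well seated on the pad at (240,295). I'll carry on along the arc.

Emit:
arm_command --pt "0.001 0.003 0.009 0" --pt "0.003 0.006 0.017 0" --pt "0.006 0.008 0.023 0" --pt "0.009 0.01 0.029 0" --pt "0.013 0.012 0.035 0"

```text
time: 7.55
ee_pos: [0.5353, 0.2956, 0.1362]
tcp_rot: [177.1, -0.2, -178.9]
wrist_force: [0.6, -0.5, 1.6]
opening: 0.0001
grasp_force: 0.4
```

Emit:
arm_command --pt "0.004 0.002 0.005 0" --pt "0.009 0.004 0.01 0" --pt "0.014 0.005 0.015 0" --pt "0.019 0.007 0.019 0" --pt "0.025 0.008 0.023 0"

```text
time: 8.05
ee_pos: [0.5099, 0.3042, 0.114]
tcp_rot: [177.1, -0.2, -178.9]
wrist_force: [0.1, -0.3, 0.4]
opening: 0.0001
grasp_force: 0.0
```

Run:
```python
from h import *
c=bot.camera("side");cv2.imwrite("pics/p3.png",cv2.resize(c["color"][140:380,220:470],None,fx=2.4,fy=2.4))
shift([.4991,.307,.11],[.55,.33,.2])
```

```text
[0.4991, 0.307, 0.11] [0.01  0.003 0.004]
[0.55, 0.33, 0.2] [-0.041  0.029 -0.085]
[0.5089 0.3041 0.1134] [ 177.1   -0.3 -178.9] yaw turn -6.287 [ 0.8  1.6 -0.1] 8.1
```

View pics/p3.png

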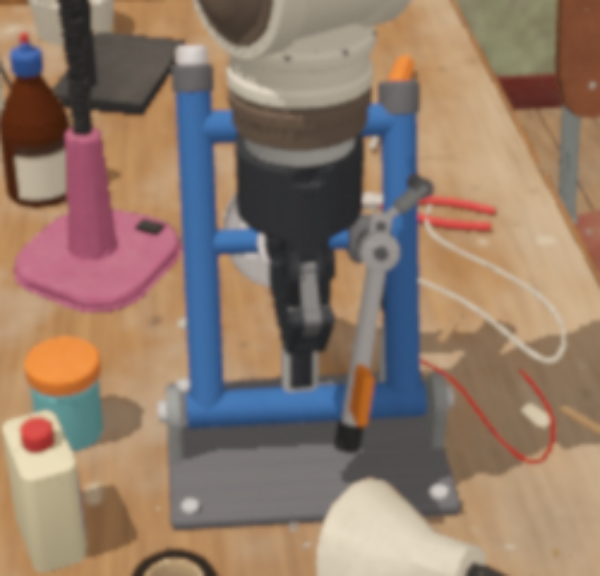

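The leg now hangs down, foot near (348,438), clear of the finger. I'll check its angle by projection while retracting upward.

Emit:
arm_command --pt "0 0.005 -0.04 0" --pt "0 0.005 -0.085 0" --pt "0 0.005 -0.13 0" --pt "0 0.005 -0.17 0" --pt "0 0.005 -0.2 0" --hand 0.085 --grip_force 40

```text
time: 8.6
ee_pos: [0.5112, 0.2989, 0.3175]
tcp_rot: [177.0, -0.1, -178.9]
wrist_force: [0.3, 0.1, 0.3]
opening: 0.0723
grasp_force: 0.0
```

Run:
```python
from h import *
c=bot.camera("side")
for k in(1.3,1.5,1.7):print(k,proj(c,pts(BASE,.403,k)[0]["leg_end"]))
print([d for d in bot.mark_of("side","kick_pad")[:1]],[proj(c,pts(BASE,.403,k)[0]["kick_pad"]).round(0) for k in(1.3,1.5,1.7)])
shift([.497,.1655,.30],[.497,.1655,.21])
```

```text
1.3 [[358.91404999 326.54247731]]
1.5 [[375.61073479 328.04224139]]
1.7 [[392.35388096 326.29454426]]
[{'location': [346.6, 310.3], 'confidence': 0.23}] [array([[363., 303.]]), array([[375., 305.]]), array([[387., 304.]])]
[0.497, 0.1655, 0.3] [ 0.017 -0.134  0.012]
[0.497, 0.1655, 0.21] [ 0.018 -0.139  0.102]
[0.5119 0.2992 0.3193] [ 1.769e+02  1.000e-01 -1.790e+02] yaw turn -6.288 [-0.2  0.4  0.8] 8.7
```

That picture caught the leg near 1.4 rad, probably mid-snap. I'll verify it while moving over the grip.

Emit:
arm_command --pt "0.004 -0.04 0 0" --pt "0.01 -0.085 0 0" --pt "0.017 -0.13 0 0" --pt "0.017 -0.134 0.008 0" --pt "0.017 -0.134 0.012 0"

```text
time: 9.2
ee_pos: [0.4965, 0.1645, 0.2949]
tcp_rot: [177.1, -0.3, -179.1]
wrist_force: [-0.3, 0.5, -0.2]
opening: 0.085
grasp_force: 0.0
```

Run:
```python
from h import *
c=bot.camera("side");cv2.imwrite("pics/p4.png",cv2.resize(c["color"][140:380,220:470],None,fx=2.4,fy=2.4))
for t in("frame_grip","kick_pad"):print(bot.mark_of("side",t)[:1])
print(proj(c,[.497,.1655,.229]))
shift([.497,.1655,.25],[.497,.1655,.21])
```

```text
[{'location': [344.6, 190.0], 'confidence': 0.93}]
[{'location': [390.3, 304.8], 'confidence': 0.55}]
[[343.40126427 191.56632468]]
[0.497, 0.1655, 0.25] [-0.001 -0.003  0.045]
[0.497, 0.1655, 0.21] [-0.001 -0.005  0.085]
[0.4966 0.1663 0.295 ] [ 177.1   -0.3 -178.9] yaw turn -6.287 [-0.4  0.7  0.1] 9.35
```

View pics/p4.png

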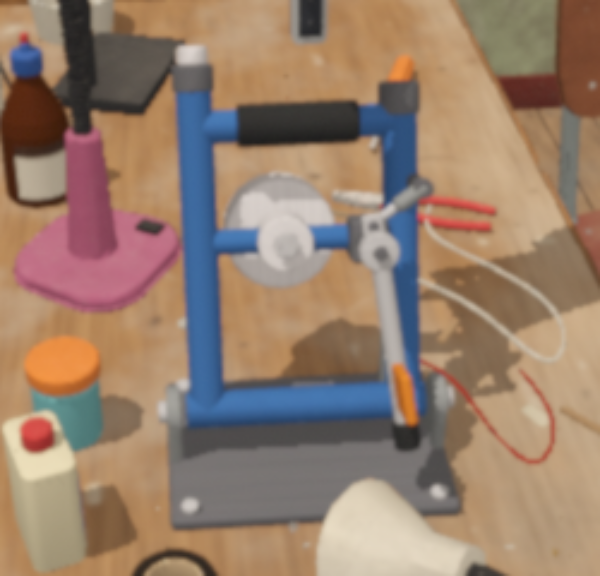

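The kickstand is fully down (pad at (390,305), predicted (387,304) for 1.7 rad), and the grip is where the fit put it. I'll descend on it and pinch.

Emit:
arm_command --pt "0 -0.001 0.025 0" --pt "0 -0.003 0.05 0" --pt "0 -0.004 0.07 0" --pt "0 -0.005 0.083 0" --pt "0 -0.005 0.085 0"

```text
time: 9.85
ee_pos: [0.4958, 0.1654, 0.209]
tcp_rot: [177.2, -0.4, -178.9]
wrist_force: [0.2, 0.7, 1.2]
opening: 0.0851
grasp_force: 0.0
```

Emit:
arm_command --pt "0 0 0 0" --pt "0 0 0 0" --pt "0 0 0 0" --pt "0 0 0 0" --pt "0 0 0 0" --hand 0.01 --grip_force 30

```text
time: 10.35
ee_pos: [0.4966, 0.1649, 0.2115]
tcp_rot: [177.1, -0.2, -179.0]
wrist_force: [-0.1, 0.6, 5.5]
opening: 0.029
grasp_force: 29.6
```

Run:
```python
from h import *
o=bot.get_obs();print(o["opening"],o["grasp_force"])
# move relative: grip point path about the hinge
g0=pts(BASE,.40)[0]["frame_grip"];p=o["ee_pos"]
shift(*[(p+pts(BASE,a)[0]["frame_grip"]-g0).round(4).tolist() for a in(.32,.24,.16,.08,0,-.01)])
```

```text
0.02896382542475495 29.636808335781097
[0.4963, 0.1799, 0.2171] [ 0.     0.015 -0.005]
[0.4959, 0.1952, 0.2215] [ 0.     0.031 -0.008]
[0.4956, 0.2109, 0.2247] [ 0.     0.047 -0.011]
[0.4952, 0.2268, 0.2266] [ 0.     0.063 -0.012]
[0.4948, 0.2428, 0.2272] [ 0.     0.079 -0.012]
[0.4948, 0.2448, 0.2272] [ 0.     0.081 -0.012]
[0.4966 0.1649 0.2115] [ 177.1   -0.2 -179. ] yaw turn -6.288 [-0.1  0.6  5.5] 10.35
```

The grip is held at 29 mm, which matches the bar, so I'll raise it slowly along the arc.

Emit:
arm_command --pt "0 0.006 -0.002 0" --pt "0 0.014 -0.0045 0" --pt "0 0.022 -0.006 0" --pt "0 0.03 -0.008 0" --pt "0 0.038 -0.0095 0"

```text
time: 10.85
ee_pos: [0.4967, 0.2015, 0.223]
tcp_rot: [177.2, -0.1, -179.0]
wrist_force: [4.3, -6.7, 9.3]
opening: 0.0289
grasp_force: 32.5
```

Emit:
arm_command --pt "0 0.009 -0.001 0" --pt "0 0.018 -0.002 0" --pt "0 0.027 -0.0025 0" --pt "0 0.035 -0.0025 0" --pt "0 0.041 -0.0025 0"

```text
time: 11.35
ee_pos: [0.4963, 0.2429, 0.2272]
tcp_rot: [177.2, -0.0, -179.0]
wrist_force: [7.0, -3.8, 1.5]
opening: 0.0289
grasp_force: 31.6
```

Emit:
arm_command --pt "0 0 0 0" --pt "0 0 0 0" --pt "0 0 0 0" --pt "0 0 0 0" --pt "0 0 0 0"

```text
time: 11.85
ee_pos: [0.4963, 0.2428, 0.2273]
tcp_rot: [177.1, -0.0, -179.0]
wrist_force: [7.0, -1.0, 3.1]
opening: 0.0289
grasp_force: 31.7
```

Run:
```python
from h import *
c=bot.camera("side");cv2.imwrite("pics/p5.png",cv2.resize(c["color"][120:380,220:470],None,fx=2.3,fy=2.3))
for t in("frame_grip","kick_pad"):print(bot.mark_of("side",t)[:1])
for a in(.1,0,-.1):P=pts(BASE,a,1.7)[0];print(a,proj(c,P["frame_grip"]).round(0),proj(c,P["kick_pad"]).round(0),proj(c,P["kick_pivot"]).round(0))
o=bot.get_obs();print(o["ee_pos"],o["opening"],o["grasp_force"],o["wrist_force"],o["time"])
```

```text
[{'location': [348.4, 205.1], 'confidence': 0.79}]
[{'location': [388.7, 325.1], 'confidence': 0.85}]
0.1 [[349. 201.]] [[388. 321.]] [[384. 263.]]
0 [[350. 207.]] [[388. 326.]] [[385. 271.]]
-0.1 [[352. 214.]] [[388. 331.]] [[386. 279.]]
[0.49626192 0.24280575 0.22730228] 0.028746374776880843 31.685128211975098 [ 6.02196462 -2.21196928  3.16876721] 12.0
```

View pics/p5.png

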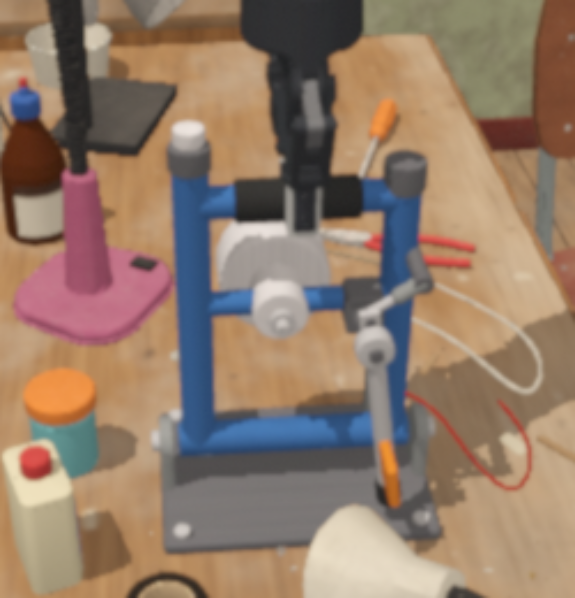

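The frame is upright in the gripper: the grip shows at (348,205), predicted (350,207). The kickstand is down and the loose items haven't moved, so I'm handing in.

```bash
python3 -c "
from workcell import bot
print(bot.job_done())"
```

```text
the job is handed in; nothing more can be done
None
```

The job is handed in: the kickstand is snapped fully down, the gripper is holding the frame upright (within about 0.03 rad by the camera), and the jar, tape and glue can were not touched; the hand-in gave no verdict.

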